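Wedge the sample blocks tight on the rocking mixer

TASK

Get the rocking mixer ready to run: first push the three loose sample blocks on its tilted deck together against the fixed end stop, so that no gaps are left in the row. Then take the tapered wedge (not the straight spacer beside it) out of the stand, turn its sloping face to the leaning jaw and drive it down between the last block and the jaw until the row is locked tight, firmly but without brute force, and let go. Leave the spacer in its stand and everything else where it is.

Things in the scene. Friction and masses are not known exactly. Their poses are not given: they have to be found in the camera images.
- deck (a point): Middle of the deck's top surface: a fixed aluminium plate 72 mm deep (x), 262 mm long (y), tilted 28 degrees down towards the robot. Axes: x up the slope, away from the robot; y along the row, to the end stop; z square to the plate, outward. Front ledge 12 mm high, inner face at x = -25 mm (the blocks rest on it); back ledge 8 mm high, inner face at x = +29 mm.
- stop (a point): Foot of the fixed end stop's face, on the plate, at deck y = +85 mm; a dark steel block 45 mm high. Row closed up: the blocks' middles lie at deck y = +60, +10 and -40 mm, the last one's free face at -65 mm.
- jaw: Fixed dark steel jaw 48 mm high, 50 mm wide, at the deck's -y end; axes parallel to the deck's. Origin: foot of its face, on the plate. The face looks to +y and leans away from the row as it rises, 1 mm in 4 (14 degrees). It is clamped elsewhere each time (origin at deck y -77 to -81.5 mm), so the wedge's final depth differs.
- block_1: Aluminium sample block next to the end stop: a 50 mm cube, 0.15 kg, white tube caps in its top. Origin: centre of the underside; axes parallel to the deck's. The blocks slide along deck y and start with gaps of about 1.5 to 5 mm.
- block_2: The same, the middle one.
- block_3: The same, the last one, next to the jaw; it can be held front and back (along x) above the ledges. The row sticks a little: moving it takes 5 to 20 N.
- wedge: White plastic wedge, 92 mm tall, toe down in one of the stand's two slots (which one differs). Origin: middle of the toe, z up. Blade z = 0 to 60 mm, 34 mm wide (x), flat face at y = +9, opposite face sloping from y = -9 at the toe to -24 at z = 60 (1 in 4, like the jaw). Head to hold: z = 58 to 92, x -15 to +15, y -19 to +7 mm.
- wedge_top (a point): Middle of the wedge's top, at z = 92, y = -6 mm in its frame. Seated, the wedge's axes are parallel to the deck's, its flat face lies on the last block (wedge origin at deck x about 0, y about -74 mm) and it jams with its toe 6 to 24 mm above the plate; driven with 10 to 20 N along the deck's -z it stays by friction (it may stick higher up first: push on).
- spacer: White plastic straight bar, blade 34 x 18 mm with parallel faces, the same kind of head (centred), 92 mm tall, in the other slot; to be left. Origin: middle of its foot.
- stand: Fixed grey stand, 70 mm (x) x 140 mm (y) x 32 mm high, with slots 40 x 38 mm at y = -36.5 and +36.5 mm, their floor 8 mm above the desk; wedge and spacer start with its yaw (0.9 to 2.2 rad). Origin: centre of the underside.
- scissors: Steel scissors lying on the desk, 145 mm; bystander. Origin on the underside.
- marker_pen: Black marker pen lying on the desk, 132 mm; bystander.
- timer: White timer 41 x 66 x 67 mm standing behind the mixer; bystander.
- blood_tube: Capped sample tube 84 mm long lying on the desk; bystander.
Mind the look-alikes: they are no part of the job. What is shaped like the wedge but purple or yellow is not meant.

How it is judged (in metres and radians):
On the way, in this order (a step that is already met when the one before it is completed fails the run):
1. the row is closed up against the end stop (within 3 mm), the wedge not yet in the gap (y of block_1 in the frame of deck above 0.057 m and y of block_2 in the frame of deck above 0.007 m and y of block_3 in the frame of deck above -0.043 m and distance between wedge and deck above 0.12 m), for 0.1 s.
2. the wedge stands in the gap, its toe below 35 mm above the plate (z of wedge in the frame of deck below 0.035 m and y of wedge in the frame of deck between -0.086 and -0.062 m and x of wedge in the frame of deck between -0.02 and 0.02 m), for 0.1 s.
At the end, for the whole second after the job is handed in: All three blocks stand flat on the deck, closed up against the end stop within 1.5 mm; the wedge stands square in the gap (within 4.5 degrees, toe at most 32 mm above the plate), released, at rest and jammed: by itself it presses on both the jaw and the last block with more than 5 N (y of block_1 in the frame of deck above 0.0585 m and y of block_2 in the frame of deck above 0.0085 m and y of block_3 in the frame of deck above -0.0415 m and z of block_1 in the frame of deck between -0.003 and 0.004 m and angle between the z axis of each of block_1, block_2, block_3 and the z axis of deck, either way round below 0.06 rad and z of block_2 in the frame of deck between -0.003 and 0.004 m and z of block_3 in the frame of deck between -0.003 and 0.004 m and y of wedge_top in the frame of deck below -0.07 m and z of wedge in the frame of deck between -0.003 and 0.032 m and y of wedge in the frame of deck between -0.082 and -0.066 m and x of wedge in the frame of deck between -0.014 and 0.014 m and angle between the z axis of wedge and the z axis of deck, either way round below 0.08 rad and contact force between wedge and jaw above 5 N and contact force between wedge and block_3 above 5 N and linear speed of each of wedge, block_3 below 0.01 m/s); the robot touches nothing.
It fails at once if the wedge is forced: more than 80 N on the jaw or the last block (contact force between wedge and jaw above 80 N or contact force between wedge and block_3 above 80 N).
It fails at once if the spacer is moved more than 20 mm (distance of spacer from where it was at the start of the episode above 0.02 m).
It fails at once if a bystander (scissors, marker pen, timer, sample tube) is moved more than 30 mm (distance of any of scissors, marker_pen, timer, blood_tube from where it was at the start of the episode above 0.03 m).
It also fails if it takes over 48 s, if anything falls off the work surface, if the arm or the gripper's body presses on something with over 40 N, if the wrist force passes 120 N, or if a joint passes its speed limit or range.

ROBOT

A 6-joint arm with a two-finger parallel gripper is mounted at the origin on a cart in front of the work surface, level with it; the furniture and walls round the work are solid. World frame = base frame: x ahead of the robot, y to its left, z up, the work surface at z = 0. Lengths are in mm, angles in rad, forces in N, time in s.
With the tool pointing down it reaches from about 350 to 950 mm from the base axis. Payload 17.4 kg.
Tool frame: the origin (TCP) lies between the finger pads; the fingertips stand ctrl.nose_length ahead of it and the grasp point (between the pads) is the TCP (ctrl.nose_length is the distance from the TCP to the fingertips, in mm); z points along the fingers, y is the direction in which the jaws open and shut (so a half turn about z gives the same grasp; the last joint's range is limited). The gripper opens to 93 mm and grips with 3 to 60 N. Pads are 15 mm wide; open, the fingers measure 128 mm over their backs; the gripper's body (75 mm by 188 mm) begins 65 mm behind the grasp point.
Start: joints at [-1.325, 0.116, 1.442, -0, 1.584, -0.038], TCP at [188.994, -648.008, 237.646] pointing down, gripper open.
Joint ranges: [-2.83, 2.83], [-0.83, 2.19], [0.07, 2.5], [-1.14, 4.28], [0.01, 3], [-2.97, 2.97]. Speed limits (rad/s): [1.89, 1.89, 2.22, 3.14, 3.14, 3.14].

INTERFACE

Orientations are given as a rotation vector (axis times angle).
In Python, from workcell import get_state, optics, order, ctrl gives the robot as it stands.
- The arm moves only by the tool play_rows, never from a script. Its argument "targets" is a list that holds one entry, the list of rows, each a list of 7 numbers: the opening in per cent of the stroke, from 0 (shut) to 100 (fully open), then the shift along the world's x, y, z in mm, then the turn, a rotation vector about the world's x, y, z in degrees. In form: [[[fingers, tx, ty, tz, rx, ry, rz], ...]]. A call has 1 to 12 rows; each row is the pose to reach, as a shift and turn from the pose measured when the call began; what a row does not reach only later rows make up. A row lasts 1/12 s, in which the tool goes at most 41.7 mm and 7.16 degrees, less where a joint would pass 70% of its speed; a pose out of reach is approached as far as the arm can. A call with a gripper value outside its range is refused whole. The fingers move at their own pace and stop on an object; "squeeze" is the grip in N (left out, the last holds). Time passes only in rows, so rows that repeat a pose let the fingers close. It gives the time, the measured TCP pose, the force and the opening at its end, in the units of the state.
- get_state(): the state, without advancing time (a new reading comes with each control period).
- optics.read_camera(name): name is "side" or "top" or "wrist"; returns the picture (400x640x3 uint8, red, green, blue); there is no depth.
- optics.camera_params(name): a dict with "K" (3x3 intrinsics, pixels), "R" (3x3) and "t" (3): a world point X has camera coordinates R X + t. Camera axes: x right, y down, z forward; pixel columns grow to the right and rows downward; lengths in mm; the calibration is good to about 2 mm. A picture is of the moment at which its call begins: read the wrist's pose just before it. camera_params takes no time and is no camera call; for the wrist camera it gives the pose at the moment of the call.
- order.close_job(): hands the job in, once; it reports no verdict.
Trained networks look in the newest picture that a camera, given by its name, has taken for a name from the list of things; names that differ only in an ending like _2 or _b are one class to them, and where a whole thing is asked for, a point or a joint stands for the part that bears it (a point fixed in the world has none). Each returns a list of dicts, best first, with "confidence" (0 to 1); they miss things now and then, are a little off and sometimes report something else, mostly with a low value. They report only what shows in the picture. A call takes as long as a camera call. They do not tell look-alikes from the thing itself.
- optics.boxes_of(label, camera): "centre" ([column, row] in pixels, amid what is visible of it).
- optics.outline_of(label, camera): "mask" (400x640 bool, what is visible of it) and "centre" ([column, row] in pixels, amid what is visible of it).
The state is a dict: "t": time; "joints": joint angles; "qvel": joint speeds; "joint_torque": joint torques, N m; "ee_pos": TCP position; "tcp_rot": TCP orientation; "force": force on the tool from outside, world axes, zero at the start; "wrist_torque": the same for the moment, N m; "width": opening from 0.0 (shut) to 1.0 (fully open).
Only numpy, scipy, OpenCV 4.12 (cv2) and the standard library are available. Lean on these libraries where they do the work, as an engineer would, in place of code of your own. Each camera call takes 0.05 s, during which the arm holds its last target. There are 200 camera calls.

## Working session

There is one attempt and no reset: what is moved stays moved. The work goes in short steps, Python scripts to look and compute and a tool call to move; the robot and the scene stay as the last step left them, time stands still between calls to the robot, and variables do not carry over. Pictures are saved under pics/ and viewed, about 8 in all and at most 12, crops included, and the job is handed in when it is done.

Besides the shell and the picture viewer there is one more tool, called after ">>>" in YAML: its name, and indented under it one key for each argument. play_rows: Moves the arm, as the interface text tells. Its arguments: {"type":"object","properties":{"targets":{"type":"array"},"squeeze":{"type":"number"}},"required":["targets"]}

```bash
mkdir -p pics; ls; python3 - <<'E'
from workcell import get_state, optics, order, ctrl
import cv2,numpy as np
print(get_state()); print(ctrl.nose_length)
ims=[]
for c in ["side","top"]:
    im=optics.read_camera(c); p=optics.camera_params(c); print(c,p)
    cv2.imwrite(f"pics/{c}0.png",im[:,:,::-1])
    for l in ["deck","stop","jaw","block_1","wedge","spacer","stand","scissors","marker_pen","timer","blood_tube"]:
        try: print(c,l,[(round(b["confidence"],2),np.round(b["centre"]).tolist()) for b in optics.boxes_of(l,c)][:5])
        except Exception as e: print(l,e)
E
```

```text
pics
{'t': 0.0, 'joints': array([-1.32475398e+00,  1.16459752e-01,  1.44224996e+00, -2.32783724e-05,
        1.58400398e+00, -3.78124991e-02]), 'qvel': array([-0.00157463, -0.00136933,  0.00030462,  0.00151544, -0.00051066,
       -0.00201942]), 'joint_torque': array([ 9.04391964e-04, -7.21273541e+01, -6.22606516e+01,  7.80600565e-02,
        2.38779624e-02, -8.97970585e-05]), 'ee_pos': array([ 188.97203599, -647.81877304,  236.9323608 ]), 'tcp_rot': array([-3.10890325e+00, -4.44224912e-01,  2.19295783e-04]), 'force': array([-0.18938046,  0.2664097 ,  0.0116944 ]), 'wrist_torque': array([-0.04566137, -0.02858263, -0.03216893]), 'width': 1.0021627890855012}
19.0
side {'K': array([[390.07164603,   0.        , 318.10799407],
       [  0.        , 390.07164603, 200.4567989 ],
       [  0.        ,   0.        ,   1.        ]]), 'R': array([[ 0.96683202, -0.25428631, -0.02396482],
       [-0.17281622, -0.5821979 , -0.79446848],
       [ 0.18807019,  0.77225908, -0.60683237]]), 't': array([-544.29467965,  111.42373742, 1011.41967421])}
side deck [(0.84, [301.0, 191.0])]
side stop [(0.82, [
[... 832 characters left out ...]
],
       [ 0.21154056, -0.00830432, -0.97733394]]), 't': array([ -62.80711653,  559.26568883, 1192.15726835])}
top deck [(0.75, [257.0, 212.0])]
top stop [(0.73, [253.0, 208.0])]
top jaw [(0.58, [289.0, 220.0])]
top block_1 [(0.97, [272.0, 223.0]), (0.56, [232.0, 218.0])]
top wedge [(0.69, [383.0, 230.0]), (0.68, [344.0, 205.0]), (0.66, [403.0, 268.0]), (0.64, [376.0, 196.0]), (0.61, [374.0, 272.0])]
top spacer [(0.45, [410.0, 234.0])]
top stand [(0.61, [394.0, 231.0])]
top scissors [(0.65, [246.0, 268.0]), (0.38, [409.0, 232.0]), (0.19, [272.0, 220.0])]
top marker_pen [(0.57, [327.0, 281.0]), (0.51, [410.0, 232.0])]
top timer [(0.83, [209.0, 158.0])]
top blood_tube [(0.55, [426.0, 180.0])]
```

```bash
python3 - <<'E'
import cv2
a=cv2.imread("pics/top0.png")[120:310,190:450]; cv2.imwrite("pics/top0c.png",cv2.resize(a,None,fx=3,fy=3,interpolation=cv2.INTER_CUBIC))
a=cv2.imread("pics/side0.png")[120:340,220:420]; cv2.imwrite("pics/side0c.png",cv2.resize(a,None,fx=2.7,fy=2.7,interpolation=cv2.INTER_CUBIC))
E
```

```text
(no output)
```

View pics/top0c.png

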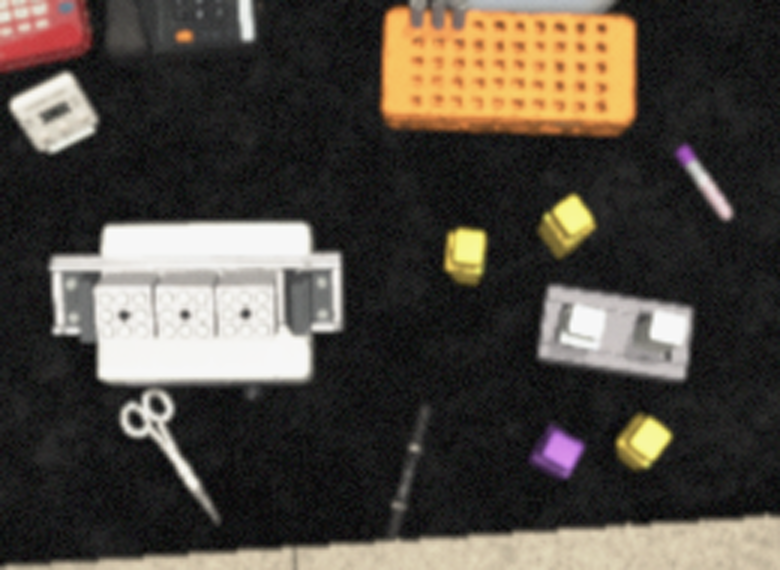

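View pics/side0c.png

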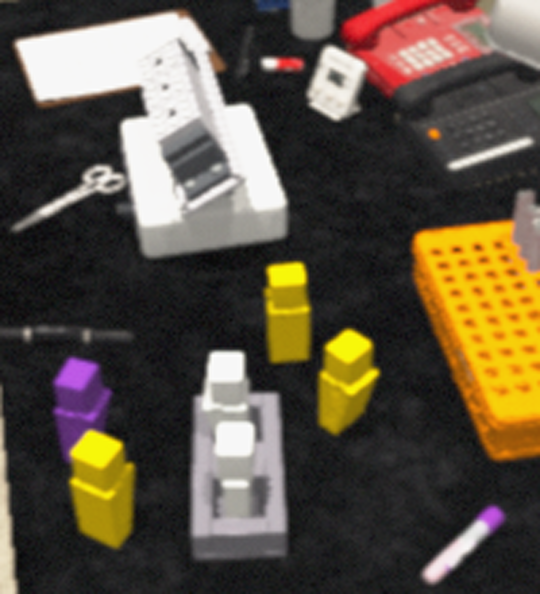

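The top crop shows the mixer with its stop on the left and jaw on the right. The stand holds two white heads, at about (386,228) and (412,230). Candidates for the wedge:
- white head at (386,228)
- white head at (412,230)
- purple one at (376,271), a decoy
- yellow ones at (345,205), (380,195) and (404,268), decoys

In the side view the nearer white piece has a blade narrower than its head, so it looks like the spacer. I'll check this close up.

```bash
cat > h.py <<'E'
import numpy as np, cv2
from scipy.spatial.transform import Rotation as Rn
from workcell import get_state, optics, order, ctrl
def ray(p,uv):
    d=p["R"].T@np.linalg.inv(p["K"])@np.array([uv[0],uv[1],1.]); c=-p["R"].T@p["t"]; return c,d
def onz(p,uv,z):
    c,d=ray(p,uv); return c+d*(z-c[2])/d[2]
def proj(p,X):
    X=np.atleast_2d(X); q=(p["K"]@(p["R"]@X.T+p["t"][:,None])); return (q[:2]/q[2]).T
def tri(l):
    A=np.zeros((3,3));b=np.zeros(3)
    for p,uv in l:
        c,d=ray(p,uv); d=d/np.linalg.norm(d); M=np.eye(3)-np.outer(d,d); A+=M;b+=M@c
    return np.linalg.solve(A,b)
E
python3 - <<'E'
from h import *
t=optics.camera_params("top"); s=optics.camera_params("side"); w=optics.camera_params("wrist")
T=lambda x,y:(190+x/3,120+y/3); S=lambda x,y:(220+x/2.7,120+y/2.7)
print("head L",onz(t,T(587,325),100), tri([(t,T(587,325)),(s,S(227,368))]))
print("head R",onz(t,T(668,328),100), tri([(t,T(668,328)),(s,S(235,440))]))
for c in [(549,288),(692,303),(684,378),(540,357)]: print("stand",onz(t,T(*c),32))
print(Rn.from_rotvec(get_state()["tcp_rot"]).as_matrix().round(3))
R=Rn.from_rotvec(get_state()["tcp_rot"]).as_matrix(); print("cam in tool",R.T@(-w["R"].T@w["t"]-get_state()["ee_pos"]),(w["R"]@R).round(3),w["K"][0])
for c in [(95,285),(278,285)]: print("blk",onz(t,T(*c),110))
E
```

```text
head L [ 458.29033436 -278.18351579  100.        ] [ 460.11012105 -278.9567094    95.60794982]
head R [ 450.91219331 -351.38226385  100.        ] [ 450.82292824 -352.11796103   96.57115415]
stand [ 506.34447228 -255.88963464   32.        ]
stand [ 482.97860514 -392.28986679   32.        ]
stand [ 411.33689036 -376.56840541   32.        ]
stand [ 440.01221838 -241.32308338   32.        ]
[[ 0.96  0.28 -0.  ]
 [ 0.28 -0.96 -0.  ]
 [-0.    0.   -1.  ]]
cam in tool [  66.68928502    0.43229751 -146.57983442] [[ 0.001  1.     0.001]
 [-0.97   0.001 -0.245]
 [-0.245 -0.001  0.97 ]] [345.49406275   0.         317.56571783]
blk [521.64265822 166.47268477 110.        ]
blk [5.11125713e+02 1.86678003e-01 1.10000000e+02]
```

>>> play_rows:
  targets:
    - [[100,40,50,0,0,0,0],[100,80,100,0,0,0,0],[100,105,140,0,0,0,0],[100,130,180,0,0,0,0],[100,155,220,0,0,0,0],[100,180,255,0,0,0,0],[100,205,285,0,0,0,0],[100,220,300,-10,0,0,0],[100,220,300,-20,0,0,0],[100,220,300,-20,0,0,0]]

```text
t: 2.03
ee_pos: [411.6, -343.3, 215.7]
tcp_rot: [-3.107, -0.45, -0.0]
force: [0.0, -0.3, -0.5]
width: 1.0
```

```bash
python3 - <<'E'
from h import *
s=get_state(); w=optics.camera_params("wrist"); im=optics.read_camera("wrist"); print(s["t"],s["ee_pos"],s["force"])
np.savez("w1.npz",**w,im=im)
cv2.imwrite("pics/w1.png",im[:,:,::-1]); cv2.imwrite("pics/w1v.png",cv2.resize(im[:,:,::-1],(800,500)))
E
```

```text
2.0333 [ 411.55988404 -343.30852092  215.73023552] [ 0.03886808 -0.29486284 -0.5230425 ]
```

View pics/w1v.png

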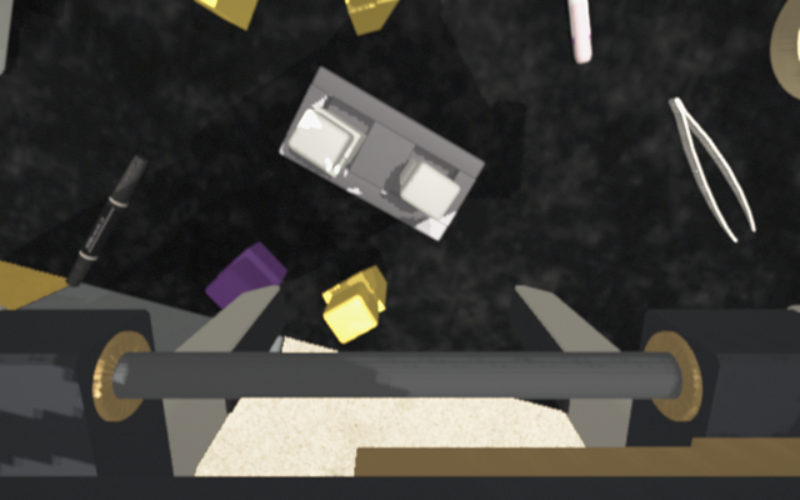

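The stand is in view at (380,150), with the left head at (325,140) and the right head at (430,185). The left piece shows broad shoulders, as the wedge should. I'll crop in and overlay the models.

```bash
python3 - <<'E'
from h import *
d=dict(np.load("w1.npz")); im=d["im"]
a=im[45:200,215:400,::-1]; a=cv2.resize(a,None,fx=4.2,fy=4.2,interpolation=cv2.INTER_CUBIC)
cv2.imwrite("pics/w1c.png",a)
E
```

```text
(no output)
```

View pics/w1c.png

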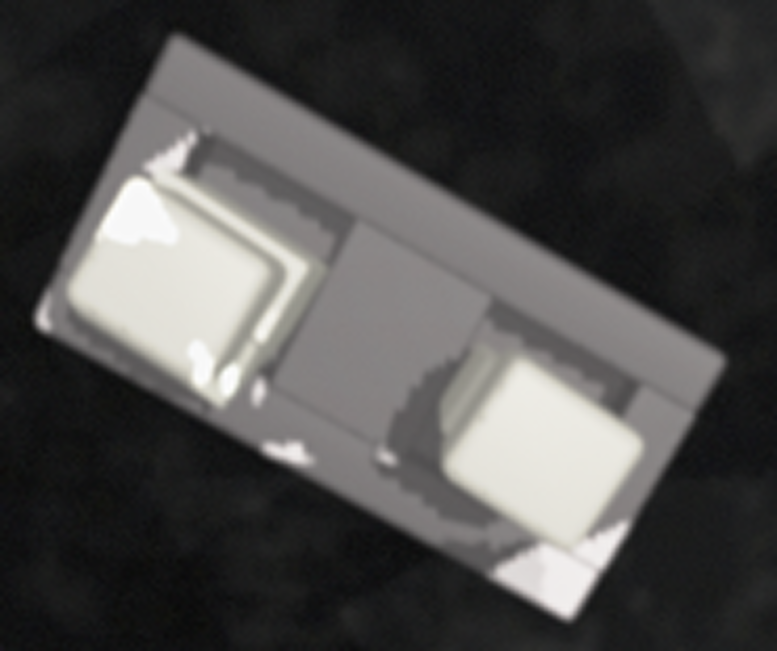

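```bash
python3 - <<'E'
from h import *
from scipy.optimize import least_squares
d=dict(np.load("w1.npz")); im=d["im"]
C=lambda q:np.array(q,float)/4.2+[215,45]-0.38
pts=C([(138,174),(287,268),(212,400),(68,290)])
a=cv2.resize(im[45:200,215:400,::-1],None,fx=4.2,fy=4.2,interpolation=cv2.INTER_CUBIC)
out=[]
W=lambda P,x,y,t,z0: P@np.array([[np.cos(t),np.sin(t),0],[-np.sin(t),np.cos(t),0],[0,0,1]])+[x,y,z0]
for flip in (0,1):
  H=np.array([[x,y,92.] for x,y in ([(-15,-19),(15,-19),(15,7),(-15,7)])])
  S=np.array([[x,y,60.] for x,y in [(-17,-24),(17,-24),(17,9),(-17,9)]])
  f=lambda v:(proj(d,W(H,*v,8))-best).ravel()
  res=[]
  for k in range(4):
    for o in (1,-1):
      best=np.roll(pts[::o],k,0); r=least_squares(f,[458,-279,1.42+flip*np.pi]); res.append((r.cost,r.x))
  res=[q for q in res if np.cos(q[1][2]-1.42-flip*np.pi)>0.8]
  c,v=min(res,key=lambda q:q[0]); print(flip,c,v)
  b=a.copy()
  for P,col in((H,(0,0,255)),(S,(0,255,0))):
    q=((proj(d,W(P,*v,8))-[215,45]+.38)*4.2).astype(int); cv2.polylines(b,[q],True,col,1)
  out.append(cv2.resize(b[120:450,0:400],None,fx=1,fy=1))
# spacer
H=np.array([[x,y,92.] for x,y in ([(-15,-13),(15,-13),(15,13),(-15,13)])]); pts=C([(515,352),(643,440),(575,550),(442,460)])
for k in range(4):
  for o in(1,-1):
    best=np.roll(pts[::o],k,0); r=least_squares(lambda v:(proj(d,W(H,*v,8))-best).ravel(),[450,-352,1.42])
    if r.cost<30: print("sp",r.cost,r.x)
# stand top corners
Q=np.array([[x,y,32.] for x,y in [(-35,-70),(35,-70),(35,70),(-35,70)]]); pts=C([(568,622),(693,412),(140,95),(38,325)])
r=least_squares(lambda v:(proj(d,W(Q,*v,0))-pts).ravel(),[458,-315,-.15]);print("stand",r.cost,r.x)
cv2.imwrite("pics/hyp.png",np.hstack(out))
E
```

```text
0 4.159529157798017 [ 455.43095456 -279.82025053    1.26572117]
1 4.159529157798196 [ 466.87684712 -283.42462898    4.40731381]
sp 9.171637506261117 [ 451.51063512 -352.37139879    4.42142788]
sp 9.171637506339676 [ 451.51063512 -352.37139878    1.27983559]
stand 129.89967479021644 [ 4.50733728e+02 -3.15520530e+02 -2.20285206e-01]
```

View pics/hyp.png

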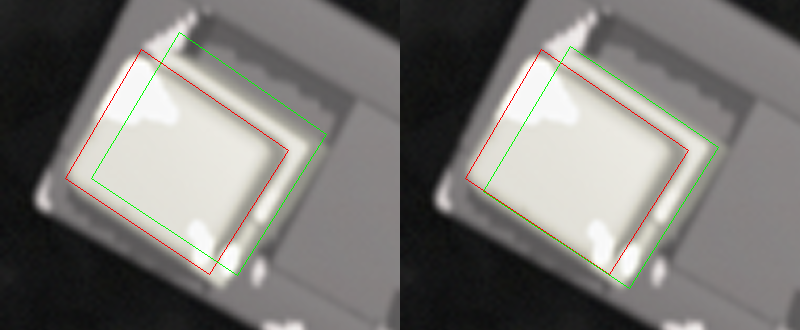

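The shoulders, the head's offset towards the robot from the spacer's line, and the side view agree. The left piece is the wedge, with its flat face away from the robot and its slope towards it (yaw about -1.77). The blocks come first, so I'll go above the mixer, tilted along the deck normal.

```bash
python3 - <<'E'
from h import *
R0=Rn.from_rotvec(get_state()["tcp_rot"])
c,s=np.cos(np.radians(28)),np.sin(np.radians(28))
G=np.array([[0,1,0],[c,0,s],[s,0,-c]]).T
G=np.column_stack([[0,1,0],[c,0,s],[s,0,-c]]); print(np.linalg.det(G))
print(np.degrees((Rn.from_matrix(G)*R0.inv()).as_rotvec()))
E
```

```text
1.0000000000000002
[-17.96872376 -24.09917469  71.94557385]
```

>>> play_rows:
  targets:
    - [[100,0,40,10,-1.6,-2.2,6.5],[100,0,80,20,-3.2,-4.4,13],[100,5,120,30,-4.8,-6.6,19.6],[100,5,160,30,-6.5,-8.8,26.1],[100,10,200,30,-8.1,-11,32.6],[100,10,240,30,-9.8,-13.1,39.2],[100,15,280,30,-11.4,-15.3,45.7],[100,15,320,30,-13,-17.5,52.3],[100,20,355,30,-14.7,-19.7,58.8],[100,25,390,30,-16.3,-21.9,65.4],[100,30,425,30,-18,-24.1,71.9],[100,30,425,30,-18,-24.1,71.9]]

```text
t: 3.08
ee_pos: [440.1, 83.7, 246.9]
tcp_rot: [1.935, 1.958, 0.49]
force: [-0.7, -0.7, -1.0]
width: 1.0
```

```bash
python3 - <<'E'
from h import *
s=get_state(); w=optics.camera_params("wrist"); im=optics.read_camera("wrist"); print(s["t"],s["ee_pos"],s["joints"]);print(Rn.from_rotvec(s["tcp_rot"]).as_matrix().round(3))
np.savez("w2.npz",**w,im=im)
cv2.imwrite("pics/w2v.png",cv2.resize(im[:,:,::-1],(800,500)))
E
```

```text
3.0833 [440.08628037  83.70150002 246.90281912] [ 0.18300942 -0.73784422  2.14798071 -0.08680571  1.24672515  0.17893956]
[[-0.011  0.881  0.473]
 [ 1.     0.01   0.004]
 [-0.001  0.473 -0.881]]
```

View pics/w2v.png

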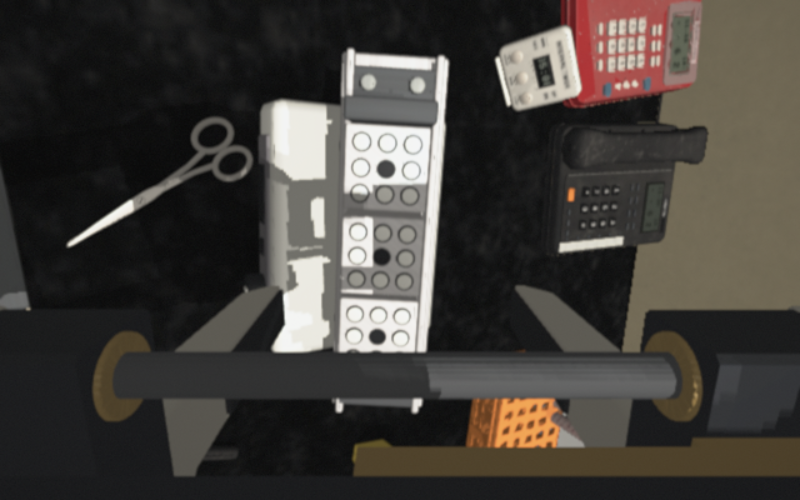

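Clear view: black cap holes at (386,169), (382,256) and (377,337), the stop's top at (390,108), and a gap visible between each pair of blocks. I'll triangulate the holes.

```bash
python3 - <<'E'
from h import *
t=optics.camera_params("top"); s=optics.camera_params("side"); w=dict(np.load("w2.npz"))
T=lambda x,y:np.array((190+x/3,120+y/3))-.33; S=lambda x,y:np.array((220+x/2.7,120+y/2.7))-.3; Wv=lambda x,y:np.array((x,y))*.8-.1
wr=[(386,169),(382,256),(377,337)]; tp=[(124,314),(185,313),(246,313)]
# refine dark blob centroids
def blob(im,uv,r=5):
    u,v=np.round(uv).astype(int); p=im[v-r:v+r+1,u-r:u+r+1].astype(float).mean(2); wt=np.clip(np.percentile(p,50)-30-p,0,None); yy,xx=np.mgrid[v-r:v+r+1,u-r:u+r+1]; return np.array([(wt*xx).sum(),(wt*yy).sum()])/wt.sum()
top=cv2.imread("pics/top0.png"); P=[]
for a,b in zip(wr,tp):
    A=blob(w["im"],Wv(*a),6); B=blob(top,T(*b),3); X=tri([(w,A),(t,B)]); P.append(X); print(A,B,X.round(1),proj(w,X)-A)
P=np.array(P); d=P[0]-P[2]; print(d, np.diff(P,axis=0), np.degrees(np.arctan2(-d[0],d[1])))
# stop/jaw edges in wrist picture, assuming deck z: rays
n=np.array([-.469,0,.883])
for name,uv,h in [("stop edgeL",(347,121),45),("stop edgeR",(436,125),45),("deck far L",(345,52),12),("near L",(338,410),12),("near R",(417,410),8)]:
    c,dd=ray(w,Wv(*uv)); p0=P[1]-n*(50-h); k=((p0-c)@n)/(dd@n); print(name,(c+k*dd).round(1))
E
```

```text
[nan nan] [230.91674087 224.68477293] [nan nan nan] [[nan nan]]
[nan nan] [251.23769269 224.43063153] [nan nan nan] [[nan nan]]
[nan nan] [271.40569223 224.16160154] [nan nan nan] [[nan nan]]
[nan nan nan] [[nan nan nan]
 [nan nan nan]] nan
stop edgeL [nan nan nan]
stop edgeR [nan nan nan]
deck far L [nan nan nan]
near L [nan nan nan]
near R [nan nan nan]<stdin>:7: RuntimeWarning: invalid value encountered in divide
```

```bash
python3 - <<'E'
from h import *
t=optics.camera_params("top"); w=dict(np.load("w2.npz"))
Wv=lambda x,y:np.array((x,y))*.8-.1
wr=[(386,169),(382,256),(377,337)]; tp=[(230.9,224.7),(251.2,224.4),(271.4,224.2)]
g=w["im"].mean(2); P=[]
for a,b in zip(wr,tp):
    u,v=np.round(Wv(*a)).astype(int); p=g[v-8:v+9,u-8:u+9]; wt=np.clip(60-p,0,None); yy,xx=np.mgrid[v-8:v+9,u-8:u+9]
    A=np.array([(wt*xx).sum(),(wt*yy).sum()])/wt.sum(); X=tri([(w,A),(t,b)]); P.append(X); print(A,X.round(1),(proj(w,X)-A).round(2),(proj(t,X)-b).round(2))
P=np.array(P); d=P[0]-P[2]; print(np.diff(P,axis=0).round(1), np.degrees(np.arctan2(-d[0],d[1])))
n=np.array([-.469,0,.883])
for name,uv,h in [("stop edgeL",(347,121),45),("stop edgeR",(436,125),45),("far L",(345,52),12),("near L",(338,410),12),("near R",(417,410),8)]:
    c,dd=ray(w,Wv(*uv)); p0=P.mean(0)-n*(50-h); k=((p0-c)@n)/(dd@n); print(name,(c+k*dd).round(1))
E
```

```text
[nan nan] [nan nan nan] [[nan nan]] [[nan nan]]
[304.86745199 205.06087903] [483.5  80.8 145.4] [[ 1.24 -0.89]] [[0.28 0.35]]
[301.43935217 269.00964852] [480.7  27.8 145.4] [[ 1.26 -0.71]] [[0.21 0.38]]
[[  nan   nan   nan]
 [ -2.9 -53.   -0. ]] nan
stop edgeL [nan nan nan]
stop edgeR [nan nan nan]
far L [nan nan nan]
near L [nan nan nan]
near R [nan nan nan]<stdin>:8: RuntimeWarning: invalid value encountered in divide
```

```bash
python3 - <<'E'
from h import *
t=optics.camera_params("top"); w=dict(np.load("w2.npz"))
Wv=lambda x,y:np.array((x,y))*.8-.1
Aw=[(308.7,135.1),(304.9,205.1),(301.4,269)]; tp=[(230.9,224.7),(251.2,224.4),(271.4,224.2)]
P=np.array([tri([(w,a),(t,b)]) for a,b in zip(Aw,tp)]); print(P.round(1))
d=P[0]-P[2]; yaw=np.arctan2(-d[0],d[1]); print("gaps",np.linalg.norm(np.diff(P,axis=0),axis=1)-50,"yaw",np.degrees(yaw))
D=(Rn.from_euler('z',yaw)*Rn.from_euler('y',-28,degrees=True)).as_matrix(); n=D[:,2]
pl=P.mean(0)-50*n
def on(uv,h):
    c,dd=ray(w,Wv(*uv)); k=((pl+h*n-c)@n)/(dd@n); return c+k*dd
q={}
for name,uv,h in [("stopL",(347,121),45),("stopR",(436,125),45),("farL",(345,52),12),("farR",(447,58),8),("nearL",(338,410),12),("nearR",(417,410),8)]:
    q[name]=D.T@(on(uv,h)-pl); print(name,q[name].round(1))
print("blocks",(D.T@(P-pl).T).T.round(1))
E
```

```text
[[486.4 134.  145.4]
 [483.5  80.8 145.5]
 [480.6  27.8 145.4]]
gaps [3.34244816 3.05150554] yaw -3.0812208060543314
stopL [-25.1  78.6  45. ]
stopR [27.3 79.4 45. ]
farL [-31.5 123.   12. ]
farR [ 34.4 124.    8. ]
nearL [ -28.7 -133.1   12. ]
nearR [  32.2 -132.4    8. ]
blocks [[ -0.   53.2  50. ]
 [  0.1  -0.1  50.1]
 [ -0.  -53.1  50. ]]
```

```bash
cat >> h.py <<'E'
YAW=np.radians(-3.08)
D=(Rn.from_euler('z',YAW)*Rn.from_euler('y',-28,degrees=True)).as_matrix()
O=np.array([483.5,80.87,145.43])-50*D[:,2]+D@[0,-5.3,0]
G=np.column_stack([D[:,1],D[:,0],-D[:,2]])
def move(pd,Rg=None):
    s=get_state(); R0=Rn.from_rotvec(s["tcp_rot"]); 
    return (O+D@pd-s["ee_pos"]).round(1), np.degrees((Rn.from_matrix(G if Rg is None else Rg)*R0.inv()).as_rotvec()).round(2)
def here():
    s=get_state(); return "t",s["t"],"deck",(D.T@(s["ee_pos"]-O)).round(1),"F deck",(D.T@s["force"]).round(1),"w",round(s["width"],3)
E
python3 - <<'E'
from h import *
print(O,here(),D.round(3)); print(move([0,-47.8,100])); print(move([0,-47.8,38]))
E
```

```text
[506.65489989  74.31641459 101.28262036] ('t', 3.1333, 'deck', array([  9.3,   3.6, 160. ]), 'F deck', array([-0.7,  0.1,  0.2]), 'w', 1.0) [[ 0.882  0.054 -0.469]
 [-0.047  0.999  0.025]
 [ 0.469 -0.     0.883]]
(array([ 17.2, -52.4, -57.3]), array([ 0.05,  0.07, -3.34]))
(array([  46.2,  -54. , -112.1]), array([ 0.05,  0.07, -3.34]))
```

>>> play_rows:
  targets:
    - [[100,8,-26,-28,0,0,-1.6],[100,17,-52,-57,0,0,-3.3],[100,17,-52,-57,0,0,-3.3],[100,27,-53,-75,0,0,-3.3],[100,37,-53.5,-94,0,0,-3.3],[100,46,-54,-112,0,0,-3.3],[100,46,-54,-112,0,0,-3.3]]

```text
t: 3.72
ee_pos: [485.8, 25.9, 131.9]
tcp_rot: [1.999, 1.89, 0.466]
force: [0.1, -1.4, -1.9]
width: 0.998
```

```bash
python3 - <<'E'
from h import *
print(here()); print(D[:,1]*10)
E
```

```text
('t', 3.7167, 'deck', array([ -1.8, -49.4,  35.6]), 'F deck', array([-0.7, -1.4, -1.8]), 'w', 0.998)
[ 5.37302546e-01  9.98555487e+00 -1.73472348e-17]
```

>>> play_rows:
  targets:
    - [[75,1.5,0,1,0,0,0],[50,1.5,0,1,0,0,0],[45,1.5,0,1,0,0,0],[45,1.5,0,1,0,0,0],[45,1.5,0,1,0,0,0],[45,1.5,0,1,0,0,0],[45,1.5,0,1,0,0,0]]
  squeeze: 20

```text
t: 4.3
ee_pos: [487.3, 26.0, 133.3]
tcp_rot: [1.998, 1.889, 0.467]
force: [-0.8, 0.3, -0.7]
width: 0.548
```

```bash
python3 - <<'E'
from h import *
print(here())
E
```

```text
('t', 4.3, 'deck', array([  0.2, -49.3,  36.1]), 'F deck', array([-1. ,  0.3, -0.2]), 'w', 0.548)
```

>>> play_rows:
  targets:
    - [[45,0.1,1.5,0,0,0,0],[45,0.15,3,0,0,0,0],[45,0.25,4.5,0,0,0,0],[45,0.3,6,0,0,0,0],[45,0.4,7,0,0,0,0],[45,0.4,8,0,0,0,0],[45,0.45,9,0,0,0,0],[45,0.5,9,0,0,0,0]]

```text
t: 4.97
ee_pos: [487.7, 35.2, 133.2]
tcp_rot: [1.998, 1.89, 0.467]
force: [-2.9, -0.9, 0.4]
width: 0.535
```

```bash
python3 - <<'E'
from h import *
print(here())
E
```

```text
('t', 4.9667, 'deck', array([  0.2, -40.1,  36.1]), 'F deck', array([-2.3, -1.1,  1.7]), 'w', 0.535)
```

>>> play_rows:
  targets:
    - [[45,0,1,0,0,0,0],[45,0.1,2,0,0,0,0],[45,0.1,3,0,0,0,0]]
  squeeze: 40

```text
t: 5.22
ee_pos: [487.8, 35.8, 133.3]
tcp_rot: [1.996, 1.888, 0.46]
force: [-5.9, -35.7, 4.7]
width: 0.535
```

```bash
python3 - <<'E'
from h import *
s=get_state(); w=optics.camera_params("wrist"); im=optics.read_camera("wrist"); print(here())
np.savez("w3.npz",**w,im=im)
t=optics.read_camera("top")[185:250,205:310,::-1]
a=cv2.resize(im[:,150:500,::-1],None,fx=1.4,fy=1.4); b=cv2.resize(t,(490,303),interpolation=cv2.INTER_CUBIC)
cv2.imwrite("pics/w3v.png",cv2.resize(np.vstack([a[:380],b]),None,fx=.87,fy=.87))
E
```

```text
('t', 5.2667, 'deck', array([  0.2, -39.4,  36.2]), 'F deck', array([ -0.7, -31.5,   4.5]), 'w', 0.535)
```

View pics/w3v.png

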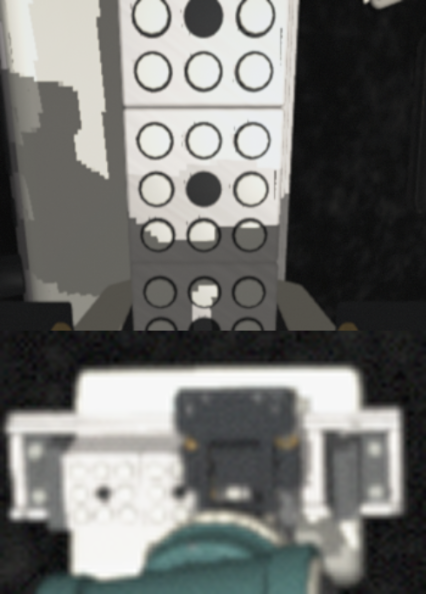

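The row is closed: the seams are shut and the push met about 32 N. Now I unload, release, rise and look at the jaw.

>>> play_rows:
  targets:
    - [[45,-0.1,-1.5,0,0,0,0],[45,-0.1,-2,0,0,0,0],[70,-0.1,-2,0,0,0,0],[90,-0.1,-2,0,0,0,0],[100,-0.1,-2,0,0,0,0],[100,-8,-2,15,0,0,0],[100,-22,-2,42,0,0,0],[100,-35,-20,75,0,0,0],[100,-45,-40,100,0,0,0],[100,-55,-60,120,0,0,0],[100,-55,-60,120,0,0,0]]

```text
t: 6.23
ee_pos: [432.5, -26.3, 258.6]
tcp_rot: [1.993, 1.882, 0.464]
force: [0.7, -0.2, 1.2]
width: 1.0
```

```bash
python3 - <<'E'
from h import *
s=get_state(); w=optics.camera_params("wrist"); im=optics.read_camera("wrist"); print(here())
np.savez("w4.npz",**w,im=im)
cv2.imwrite("pics/w4v.png",cv2.resize(im[60:285,180:440,::-1],None,fx=3,fy=2.66,interpolation=cv2.INTER_CUBIC))
E
```

```text
('t', 6.2833, 'deck', array([  12.3, -103.6,  168.7]), 'F deck', array([-0.8, -0.6,  0.2]), 'w', 0.996)
```

View pics/w4v.png

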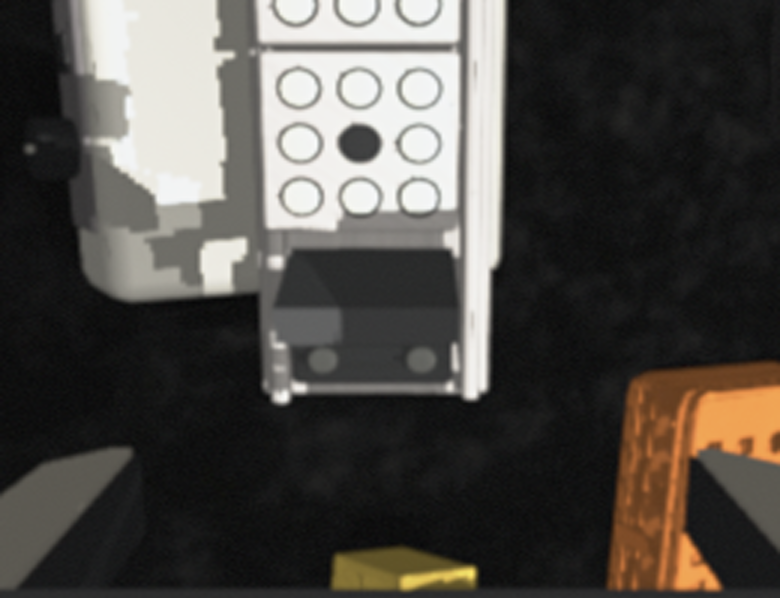

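```bash
python3 - <<'E'
from h import *
w=dict(np.load("w4.npz"))
def on(uv,h):
    c,dd=ray(w,np.array([180+uv[0]/3,60+uv[1]/2.66])-.3); n=D[:,2]; k=((O+h*n-c)@n)/(dd@n); return (D.T@(c+k*dd-O)).round(1)
for nm,uv,h in [("hole3",(360,143),50),("b3 near edge",(360,229),50),("b3 far",(360,50),50),("jaw foot L",(293,250),0),("foot R",(452,250),0),("jaw top L",(275,305),48),("jaw top R",(460,308),48),("deck end",(280,398),12),("deck end R",(475,395),8)]: print(nm,on(uv,h))
# stand move
s=get_state(); print(s["joints"])
for y in (-1.77,-1.79,-1.85):
    x=np.array([np.cos(y),np.sin(y),0]); yw=np.array([-x[1],x[0],0]); Rg=np.column_stack([yw,x,[0,0,-1]])
    print(y,np.linalg.det(Rg),np.degrees((Rn.from_matrix(Rg)*Rn.from_rotvec(s["tcp_rot"]).inv()).as_rotvec()))
E
```

```text
hole3 [ -0.5 -41.1  50. ]
b3 near edge [ -0.9 -65.3  50. ]
b3 far [ -0.2 -16.2  50. ]
jaw foot L [-23.9 -77.9  -0. ]
foot R [ 24.8 -77.9  -0. ]
jaw top L [-23.7 -88.   48. ]
jaw top R [ 25.1 -89.   48. ]
deck end [ -28.1 -127.6   12. ]
deck end R [  32.  -127.8    8. ]
[-0.13709418 -0.78513024  2.15615282  0.03107533  1.28157091 -0.08008892]
-1.77 1.0 [ 25.44041597  18.99076221 -95.88481998]
-1.79 1.0 [ 25.70513051  18.79103049 -96.9996667 ]
-1.85 1.0 [  26.49780327   18.17657527 -100.34283826]
```

>>> play_rows:
  targets:
    - [[100,0,-20,0,1.7,1.2,-6.6],[100,0,-40,0,3.5,2.4,-13.3],[100,0,-60,0,5.2,3.6,-20],[100,0,-80,0,7,4.9,-26.6],[100,0,-100,0,8.7,6.1,-33.2],[100,-3,-120,0,10.5,7.3,-40],[100,-5,-140,0,12.2,8.5,-46.5],[100,-7,-160,-10,14,9.7,-53.2],[100,-9,-180,-20,15.8,11,-60],[100,-11,-200,-25,17.5,12.2,-66.5],[100,-12,-220,-30,19.3,13.4,-73.2],[100,-12,-240,-40,21,14.6,-80]]

```text
t: 7.28
ee_pos: [421.2, -265.7, 215.0]
tcp_rot: [3.055, 0.11, 0.111]
force: [0.1, -0.2, 0.2]
width: 1.0
```

```bash
python3 - <<'E'
from h import *
s=get_state(); x=np.array([np.cos(-1.83),np.sin(-1.83),0]); yw=np.array([-x[1],x[0],0]); Rg=np.column_stack([yw,x,[0,0,-1]])
print(s["t"],s["ee_pos"],np.degrees((Rn.from_matrix(Rg)*Rn.from_rotvec(s["tcp_rot"]).inv()).as_rotvec()))
E
```

```text
7.2833 [ 421.2366813  -265.73121282  215.01441133] [  5.23775564   3.51054118 -18.9472443 ]
```

>>> play_rows:
  targets:
    - [[80,0,-2,0,1.7,1.2,-6.3],[60,0,-4,0,3.5,2.3,-12.6],[50,0,-6,0,5.2,3.5,-18.9],[50,0,-6,0,5.2,3.5,-18.9],[50,0,-6,0,5.2,3.5,-18.9]]

```text
t: 7.7
ee_pos: [421.7, -271.3, 213.6]
tcp_rot: [3.116, -0.399, -0.002]
force: [-0.0, -0.1, -0.1]
width: 0.689
```

```bash
python3 - <<'E'
from h import *
s=get_state(); w=optics.camera_params("wrist"); im=optics.read_camera("wrist"); print(s["t"],s["ee_pos"],s["width"],Rn.from_rotvec(s["tcp_rot"]).as_matrix().round(3))
np.savez("w5.npz",**w,im=im)
print([ (b["confidence"],b["centre"]) for b in optics.boxes_of("wedge","wrist")])
cv2.imwrite("pics/w5v.png",cv2.resize(im[100:300,220:460,::-1],None,fx=3,fy=3,interpolation=cv2.INTER_CUBIC))
E
```

```text
7.7 [ 421.66056695 -271.33513326  213.58903611] 0.6888674193639103 [[ 0.968 -0.252 -0.001]
 [-0.252 -0.968 -0.   ]
 [-0.001  0.001 -1.   ]]
[(0.97, [312.4, 141.0]), (0.95, [281.0, 20.6]), (0.84, [386.8, 227.0]), (0.65, [312.3, 264.4]), (0.58, [174.2, 78.3])]
```

View pics/w5v.png

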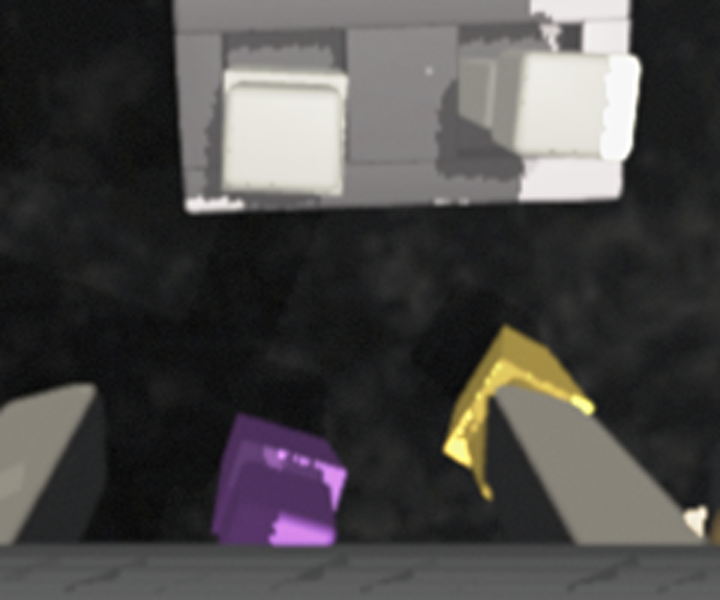

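```bash
python3 - <<'E'
from h import *
w=dict(np.load("w5.npz")); s=get_state()
C=lambda q:np.array(q)/3+[220,100]-.33
for nm,q,z in [("headc",(284,137),100),("TL",(227,87),100),("TR",(342,87),100),("BR",(343,189),100),("BL",(223,187),100),("standBL",(187,212),32),("standBR",(622,200),32),("sp TL",(525,52),100),("sp BL",(512,152),100)]:
    print(nm,onz(w,C(q),z).round(1))
a,b=[onz(w,C(q),32) for q in((187,212),(622,200))]; print("yaw x_w",np.arctan2(*(b-a)[1::-1]))
E
```

```text
headc [ 461.9 -279.9  100. ]
TL [ 477.3 -269.5  100. ]
TR [ 470.1 -296.9  100. ]
BR [ 445.5 -291.1  100. ]
BL [ 453.6 -261.9  100. ]
standBL [ 440.2 -241.5   32. ]
standBR [ 409. -377.   32.]
sp TL [ 467.  -342.2  100. ]
sp BL [ 443.9 -334.2  100. ]
yaw x_w -1.7970151837599373
```

>>> play_rows:
  targets:
    - [[50,20,-4,-20,0,0,1.5],[50,40,-8.5,-45,0,0,1.5],[50,40,-8.5,-70,0,0,1.5],[50,40,-8.5,-95,0,0,1.5],[50,40,-8.5,-112,0,0,1.5],[50,40,-8.5,-122,0,0,1.5],[50,40,-8.5,-122,0,0,1.5],[35,40,-8.5,-122,0,0,1.5],[25,40,-8.5,-122,0,0,1.5],[25,40,-8.5,-122,0,0,1.5],[25,40,-8.5,-122,0,0,1.5],[25,40,-8.5,-122,0,0,1.5]]
  squeeze: 40

```text
t: 8.8
ee_pos: [461.9, -280.0, 93.8]
tcp_rot: [3.119, -0.357, 0.003]
force: [-1.6, 0.9, 6.9]
width: 0.323
```

>>> play_rows:
  targets:
    - [[20,0,0,5,0,0,0],[20,0,0,15,0,0,0],[20,0,0,40,0,0,0],[20,0,0,75,0,0,0],[20,0,0,110,0,0,0],[20,0,0,125,0,0,0],[20,0,0,125,0,0,0]]

```text
t: 9.38
ee_pos: [462.9, -280.7, 223.9]
tcp_rot: [3.116, -0.357, 0.012]
force: [-0.4, 0.5, -0.2]
width: 0.323
```

```bash
python3 - <<'E'
from h import *
s=get_state(); p=optics.camera_params("side"); im=optics.read_camera("side"); w=optics.read_camera("wrist"); print(s["t"],s["ee_pos"],s["force"],s["width"])
c=proj(p,s["ee_pos"])[0].astype(int); print(c)
a=cv2.resize(im[c[1]-35:c[1]+75,c[0]-55:c[0]+55,::-1],(400,400),interpolation=cv2.INTER_CUBIC)
b=cv2.resize(w[180:300,220:420,::-1],(400,240)); b=np.vstack([b,np.zeros((160,400,3),np.uint8)])
cv2.imwrite("pics/w6v.png",np.hstack([a,b]))
x,y=-1.797,0; d=np.array([np.cos(x),np.sin(x),0]);yw=np.array([-d[1],d[0],0]); R0=Rn.from_rotvec(s["tcp_rot"]).as_matrix(); print(R0.round(3))
g=move([0,-76.5,155]); print(g, np.linalg.norm(g[1]))
E
```

```text
9.3833 [ 462.86849259 -280.66267535  223.91936093] [-0.37829966  0.50922391 -0.19138594] 0.32314408828964014
[302 209]
[[ 0.974 -0.226  0.007]
 [-0.226 -0.974 -0.006]
 [ 0.008  0.004 -1.   ]]
(array([-32. , 281.9,  19.2]), array([-25.44, -18.88,  97.73])) 102.73656067827072
```

View pics/w6v.png

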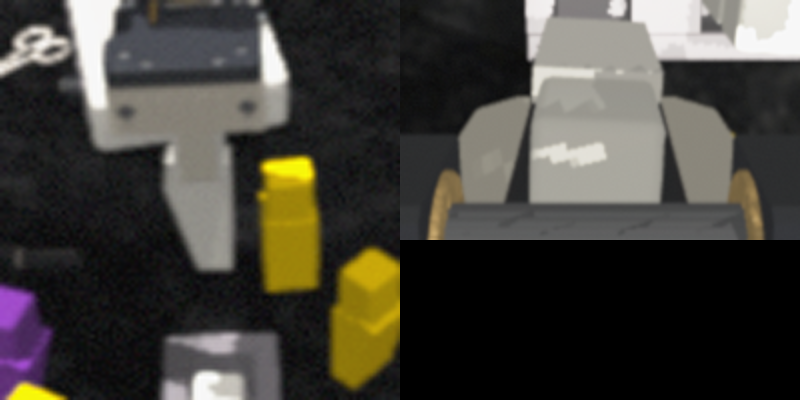

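The side view confirms the wedge is in hand: its sloping face is on the left, towards the robot, and its flat face on the right. The spacer is still in the stand. Next I carry it over the gap.

```bash
python3 - <<'E'
from h import *
p,r=move([0,-83.3,185]); print(p,r)
for k in range(1,15): print(k,(p*min(1,k/13)).round(0).tolist(),(r*k/15).round(1).tolist())
E
```

```text
[-46.5 275.8  45.7] [-25.44 -18.88  97.73]
1 [-4.0, 21.0, 4.0] [-1.7, -1.3, 6.5]
2 [-7.0, 42.0, 7.0] [-3.4, -2.5, 13.0]
3 [-11.0, 64.0, 11.0] [-5.1, -3.8, 19.5]
4 [-14.0, 85.0, 14.0] [-6.8, -5.0, 26.1]
5 [-18.0, 106.0, 18.0] [-8.5, -6.3, 32.6]
6 [-21.0, 127.0, 21.0] [-10.2, -7.6, 39.1]
7 [-25.0, 149.0, 25.0] [-11.9, -8.8, 45.6]
8 [-29.0, 170.0, 28.0] [-13.6, -10.1, 52.1]
9 [-32.0, 191.0, 32.0] [-15.3, -11.3, 58.6]
10 [-36.0, 212.0, 35.0] [-17.0, -12.6, 65.2]
11 [-39.0, 233.0, 39.0] [-18.7, -13.8, 71.7]
12 [-43.0, 255.0, 42.0] [-20.4, -15.1, 78.2]
13 [-46.0, 276.0, 46.0] [-22.0, -16.4, 84.7]
14 [-46.0, 276.0, 46.0] [-23.7, -17.6, 91.2]
```

>>> play_rows:
  targets:
    - [[20,-4,16,10,-1.7,-1.3,6.5],[20,-7,35,20,-3.4,-2.5,13],[20,-11,56,30,-5.1,-3.8,19.5],[20,-14,78,40,-6.8,-5,26.1],[20,-18,100,46,-8.5,-6.3,32.6],[20,-21,122,46,-10.2,-7.6,39.1],[20,-25,144,46,-11.9,-8.8,45.6],[20,-29,166,46,-13.6,-10.1,52.1],[20,-32,188,46,-15.3,-11.3,58.6],[20,-36,210,46,-17,-12.6,65.2],[20,-39,232,46,-18.7,-13.8,71.7],[20,-43,255,46,-20.4,-15.1,78.2]]

```text
t: 10.48
ee_pos: [418.4, -24.1, 263.0]
tcp_rot: [2.352, 1.547, 0.402]
force: [0.5, 0.7, -0.5]
width: 0.324
```

```bash
python3 - <<'E'
from h import *
print(here(),move([0,-83.3,185]))
E
```

```text
('t', 10.4833, 'deck', array([   2.8, -103. ,  181.7]), 'F deck', array([ 0.2,  0.7, -0.6]), 'w', 0.324) (array([-2.9, 19.9,  1.6]), array([-4.95, -3.82, 19.23]))
```

>>> play_rows:
  targets:
    - [[20,-1,6,1.6,-1.6,-1.3,6.4],[20,-2,13,1.6,-3.3,-2.6,12.8],[20,-2.9,19.9,1.6,-4.95,-3.8,19.2],[20,-2.9,19.9,1.6,-4.95,-3.8,19.2],[20,-2.9,19.9,1.6,-4.95,-3.8,19.2]]

```text
t: 10.9
ee_pos: [416.4, -4.4, 263.2]
tcp_rot: [2.002, 1.888, 0.468]
force: [-0.1, -0.6, 0.1]
width: 0.324
```

```bash
python3 - <<'E'
from h import *
print(here(),move([0,-83.3,185]))
w=optics.camera_params("wrist"); a=optics.read_camera("wrist"); s=optics.read_camera("side")
c=proj(optics.camera_params("side"),O+D@[0,-80,60])[0].astype(int); print(c)
A=cv2.resize(a[60:300,200:440,::-1],(400,400)); B=cv2.resize(s[c[1]-50:c[1]+40,c[0]-45:c[0]+45,::-1],(400,400),interpolation=cv2.INTER_CUBIC)
cv2.imwrite("pics/w7v.png",np.hstack([A,B]))
E
```

```text
('t', 10.9, 'deck', array([ 1.000e-01, -8.350e+01,  1.833e+02]), 'F deck', array([-0. , -0.6,  0.1]), 'w', 0.324) (array([-0.9,  0.2,  1.4]), array([-0.07, -0.21,  0.24]))
[283 165]
```

View pics/w7v.png

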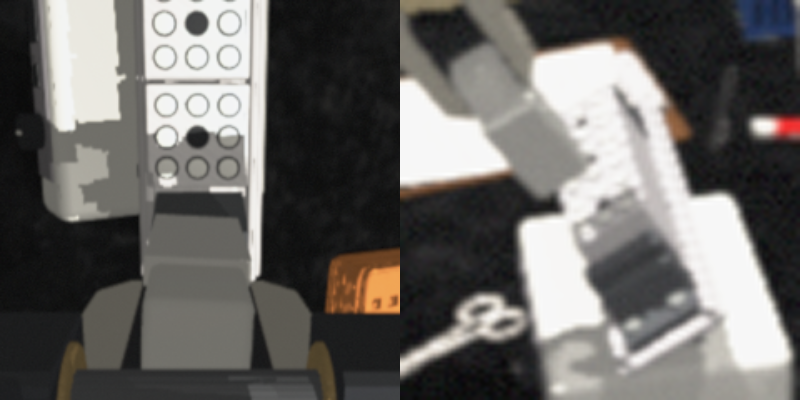

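Wedge hangs square over the gap (toe edge at (198,218) in the left crop). I'll check its y against the frame, then lower.

```bash
python3 - <<'E'
from h import *
w=optics.camera_params("wrist"); n=D[:,2]
for uv in [(150,216),(198,217),(243,219)]:
  for h in (97.5,):
    c,dd=ray(w,np.array(uv)*.6+[200,60]-.2); k=((O+h*n-c)@n)/(dd@n); print(h,(D.T@(c+k*dd-O)).round(1))
print(move([0,-83.3,146]),move([0,-83.3,126]))
E
```

```text
97.5 [-19.4 -69.9  97.5]
97.5 [  0.6 -70.4  97.5]
97.5 [ 19.3 -71.4  97.5]
(array([ 17.2,  -0.6, -34. ]), array([-0.06, -0.14,  0.27])) (array([ 26.5,  -1.2, -51.6]), array([-0.06, -0.14,  0.27]))
```

```bash
python3 - <<'E'
from h import *
s=get_state(); w=optics.camera_params("wrist"); p=optics.camera_params("side"); R=Rn.from_rotvec(s["tcp_rot"]).as_matrix()
# wedge pt (x,y,z) -> tool: tool x = y+6, tool y = x, tool z = L - z
for L in (85.8,75):
  f=lambda X:(s["ee_pos"]+R@np.array([X[1]+6,X[0],L-X[2]]))
  for nm,X in [("toe-x+y",(-17,9,0)),("toe+x+y",(17,9,0)),("sh-x+y",(-17,9,60)),("sh+x+y",(17,9,60)),("toe-x-y",(-17,-9,0)),("toe+x-y",(17,-9,0)),("sh+x-y",(17,-24,60)),("sh-x-y",(-17,-24,60))]:
    a=(proj(w,f(X))[0]-[200,60])/.6; c=(proj(p,f(X))[0]-[238,115])/90*400; print(L,nm,a.round(0),c.round(0))
a=optics.read_camera("wrist").mean(2)
for r in (184,190,196,205,215,222,228): 
    print(r,((r-60)/.6), [(int((i-200)/.6),int(a[r,i])) for i in range(284,356,3)])
E
```

```text
85.8 toe-x+y [157. 213.] [141. 181.]
85.8 toe+x+y [239. 213.] [191. 151.]
85.8 sh-x+y [144. 255.] [ 81. 104.]
85.8 sh+x+y [253. 255.] [132.  72.]
85.8 toe-x-y [157. 255.] [144. 197.]
85.8 toe+x-y [238. 255.] [195. 166.]
85.8 sh+x-y [250. 351.] [138. 100.]
85.8 sh-x-y [146. 351.] [ 85. 133.]
75 toe-x+y [155. 219.] [130. 168.]
75 toe+x+y [241. 219.] [181. 137.]
75 sh-x+y [141. 265.] [69. 90.]
75 sh+x+y [256. 265.] [121.  58.]
75 toe-x-y [156. 262.] [133. 184.]
75 toe+x-y [240. 262.] [184. 153.]
75 sh+x-y [253. 367.] [127.  85.]
75 sh-x-y [143. 367.] [ 74. 119.]
184 206.66666666666669 [(140, 98), (145, 99), (150, 96), (155, 42), (160, 43), (165, 43), (170, 43), (175, 42), (180, 43), (185, 43), (190, 42), (195, 41), (200, 42), (205, 43), (210, 42), (215, 44), (220, 45), (225, 52), (230, 51), (235, 52), (240, 52), (245, 111), (250, 237), (255, 240)]
190 216.66666666666669 [(140, 98), (145, 98), (150, 80), (155, 92), (160, 100), (165, 99), (170, 98), (175, 97), (180, 97), (185, 97), (190, 96), (195, 96), (200, 89), (205, 89), (210, 83), (215, 78), (220, 78), (225, 73), (230, 75), (235, 70)
[... 809 characters left out ...]
 109), (205, 107), (210, 106), (215, 106), (220, 105), (225, 104), (230, 103), (235, 103), (240, 108), (245, 105), (250, 167), (255, 237)]
222 270.0 [(140, 127), (145, 110), (150, 102), (155, 99), (160, 99), (165, 98), (170, 98), (175, 99), (180, 99), (185, 99), (190, 99), (195, 98), (200, 99), (205, 98), (210, 100), (215, 98), (220, 98), (225, 98), (230, 99), (235, 98), (240, 99), (245, 111), (250, 173), (255, 232)]
228 280.0 [(140, 60), (145, 111), (150, 99), (155, 99), (160, 99), (165, 99), (170, 99), (175, 99), (180, 99), (185, 100), (190, 99), (195, 100), (200, 99), (205, 99), (210, 99), (215, 99), (220, 99), (225, 99), (230, 99), (235, 99), (240, 99), (245, 102), (250, 127), (255, 61)]
```

```bash
python3 - <<'E'
from h import *
print(here()); print(move([0,-81.8,146]),move([0,-81.8,128]))
E
```

```text
('t', 11.05, 'deck', array([  1. , -83.5, 184.3]), 'F deck', array([-0.4, -0.5, -0.1]), 'w', 0.326)
(array([ 17.2,   0.8, -34.3]), array([-0.05, -0.11,  0.23])) (array([ 25.6,   0.3, -50.2]), array([-0.05, -0.11,  0.23]))
```

>>> play_rows:
  targets:
    - [[20,6,0.8,-12,0,0,0],[20,12,0.8,-24,0,0,0],[20,17,0.8,-34,0,0,0],[20,20,0.6,-40,0,0,0],[20,23,0.4,-45,0,0,0],[20,25.6,0.3,-50,0,0,0],[20,25.6,0.3,-50,0,0,0]]

```text
t: 11.63
ee_pos: [442.4, -4.3, 213.5]
tcp_rot: [2.001, 1.888, 0.468]
force: [0.2, 0.2, -1.5]
width: 0.326
```

```bash
python3 - <<'E'
from h import *
print(here()); print(move([0,-81,118]),move([0,-80.5,114]))
E
```

```text
('t', 11.6333, 'deck', array([ -0.3, -81.9, 127.2]), 'F deck', array([-0.6,  0.2, -1.4]), 'w', 0.326)
(array([ 4.6,  0.7, -8. ]), array([-0.06, -0.18,  0.25])) (array([  6.5,   1.1, -11.6]), array([-0.06, -0.18,  0.25]))
```

>>> play_rows:
  targets:
    - [[20,1.5,0.2,-2.7,0,0,0],[20,3,0.4,-5.3,0,0,0],[20,4.5,0.6,-8,0,0,0],[20,4.5,0.6,-8,0,0,0]]

```text
t: 11.97
ee_pos: [447.0, -3.6, 205.2]
tcp_rot: [2.001, 1.888, 0.469]
force: [0.7, 0.8, -0.9]
width: 0.326
```

```bash
python3 - <<'E'
from h import *
print(here()); print(move([0,-80.5,114]))
E
```

```text
('t', 11.9667, 'deck', array([-1.000e-01, -8.100e+01,  1.178e+02]), 'F deck', array([ 0.1,  0.9, -1.1]), 'w', 0.326)
(array([ 1.9,  0.4, -3.3]), array([-0.07, -0.18,  0.25]))
```

>>> play_rows:
  targets:
    - [[20,0.7,0.2,-1.3,0,0,0],[20,1.4,0.3,-2.5,0,0,0],[20,2.1,0.4,-3.8,0,0,0],[20,2.9,0.5,-5.3,0,0,0],[20,2.9,0.5,-5.3,0,0,0]]

```text
t: 12.38
ee_pos: [450.1, -2.8, 200.0]
tcp_rot: [2.001, 1.888, 0.469]
force: [1.4, 3.4, 2.1]
width: 0.323
```

```bash
python3 - <<'E'
from h import *
print(here())
E
```

```text
('t', 12.3833, 'deck', array([ 1.000e-01, -8.010e+01,  1.117e+02]), 'F deck', array([2. , 3.5, 1.3]), 'w', 0.323)
```

>>> play_rows:
  targets:
    - [[20,0.5,0.3,-0.9,0,0,0],[20,1,0.5,-1.8,0,0,0],[20,1.5,0.7,-2.6,0,0,0],[20,1.5,0.7,-2.6,0,0,0]]

```text
t: 12.72
ee_pos: [451.7, -2.2, 197.5]
tcp_rot: [2.001, 1.888, 0.469]
force: [-1.4, 0.7, 4.5]
width: 0.321
```

```bash
python3 - <<'E'
from h import *
print(here())
E
```

```text
('t', 12.7167, 'deck', array([  0.4, -79.4, 108.8]), 'F deck', array([0.9, 0.6, 4.6]), 'w', 0.321)
```

>>> play_rows:
  targets:
    - [[20,0.4,0,-0.7,0,0,0],[20,0.7,0,-1.3,0,0,0],[20,0.7,0,-1.3,0,0,0]]

```text
t: 12.97
ee_pos: [452.5, -2.3, 196.7]
tcp_rot: [2.0, 1.887, 0.47]
force: [-5.0, 1.3, 7.5]
width: 0.325
```

```bash
python3 - <<'E'
from h import *
print(here())
E
```

```text
('t', 12.9667, 'deck', array([  0.7, -79.4, 107.7]), 'F deck', array([-1.,  1.,  9.]), 'w', 0.325)
```

>>> play_rows:
  targets:
    - [[20,0.4,0,-0.7,0,0,0],[20,0.7,0,-1.3,0,0,0],[20,0.7,0,-1.3,0,0,0]]

```text
t: 13.22
ee_pos: [453.3, -2.3, 195.9]
tcp_rot: [2.0, 1.887, 0.47]
force: [-4.7, 2.3, 6.7]
width: 0.324
```

```bash
python3 - <<'E'
from h import *
print(here())
E
```

```text
('t', 13.2167, 'deck', array([  1. , -79.4, 106.6]), 'F deck', array([-1.1,  2. ,  8.1]), 'w', 0.324)
```

>>> play_rows:
  targets:
    - [[20,0.2,0,-0.9,0,0,0],[20,0.4,0,-1.7,0,0,0],[20,0.6,0,-2.4,0,0,0],[20,0.6,0,-2.4,0,0,0]]

```text
t: 13.55
ee_pos: [454.1, -2.3, 194.3]
tcp_rot: [1.999, 1.887, 0.471]
force: [-5.5, 2.7, 8.9]
width: 0.319
```

```bash
python3 - <<'E'
from h import *
print(here())
E
```

```text
('t', 13.55, 'deck', array([  1. , -79.3, 104.8]), 'F deck', array([-0.8,  2.4, 10.5]), 'w', 0.319)
```

>>> play_rows:
  targets:
    - [[20,0.2,0,-0.9,0,0,0],[20,0.6,0,-1.7,0,0,0],[20,0.8,0,-2.4,0,0,0],[20,0.8,0,-2.4,0,0,0]]
  squeeze: 60

```text
t: 13.88
ee_pos: [455.0, -2.1, 193.5]
tcp_rot: [1.997, 1.886, 0.472]
force: [-16.0, 4.4, 17.7]
width: 0.318
```

```bash
python3 - <<'E'
from h import *
print(here())
w=optics.camera_params("wrist"); a=optics.read_camera("wrist"); s=optics.read_camera("side")
c=proj(optics.camera_params("side"),O+D@[0,-80,60])[0].astype(int)
A=cv2.resize(a[60:300,200:440,::-1],(400,400)); B=cv2.resize(s[c[1]-50:c[1]+40,c[0]-45:c[0]+45,::-1],(400,400),interpolation=cv2.INTER_CUBIC)
cv2.imwrite("pics/w8v.png",np.hstack([A,B]))
E
```

```text
('t', 13.8833, 'deck', array([  1.4, -79.1, 103.7]), 'F deck', array([-6. ,  3.5, 23.2]), 'w', 0.318)
```

>>> play_rows:
  targets:
    - [[20,-0.4,0,0,0,0,0],[35,-0.4,0,0.3,0,0,0],[50,-0.4,0,0.3,0,0,0],[50,-0.4,0,0.3,0,0,0],[50,-0.4,0,0.3,0,0,0],[50,-2.5,0,4,0,0,0],[50,-9,0,17,0,0,0],[50,-22,0,41,0,0,0],[50,-30,-25,60,0,0,0],[50,-30,-40,60,0,0,0],[50,-30,-50,60,0,0,0],[50,-30,-50,60,0,0,0]]

```text
t: 14.98
ee_pos: [424.8, -53.6, 254.1]
tcp_rot: [1.998, 1.884, 0.472]
force: [-0.5, -0.5, 0.1]
width: 0.5
```

```bash
python3 - <<'E'
from h import *
print(here())
w=optics.camera_params("wrist"); a=optics.read_camera("wrist"); s=optics.read_camera("side")
np.savez("w9.npz",**w,im=a)
A=cv2.resize(a[50:290,200:440,::-1],(400,400)); B=cv2.resize(s[115:205,238:328,::-1],(400,400),interpolation=cv2.INTER_CUBIC)
cv2.imwrite("pics/w9v.png",np.hstack([A,B]))
E
```

```text
('t', 14.9833, 'deck', array([   5.7, -132.2,  170.1]), 'F deck', array([-0.4, -0.5,  0.3]), 'w', 0.5)
```

View pics/w9v.png

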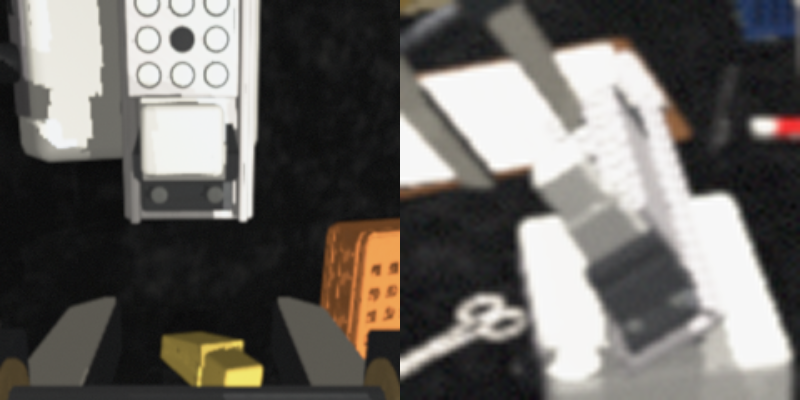

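The wedge stands square in the gap with its flat face on the block and its slope on the jaw. My unloading may have eased it a little, so I'll press once on its top with shut fingers.

```bash
python3 - <<'E'
from h import *
print(move([0.5,-79.5,170]),move([0.5,-79.5,142]),move([.5,-79.5,136]))
w=dict(np.load("w9.npz")); n=D[:,2]
for h in (108,112,116):
  print(h,[ (D.T@((lambda c,d:c+d*(((O+h*n-c)@n)/(d@n)))(*ray(w,np.array(uv)*.6+[200,50]-.2))-O)).round(1)[:2].tolist() for uv in [(142,103),(222,103),(224,175),(142,175)]])
E
```

```text
(array([-1.8, 51.5, -2. ]), array([-0.04,  0.08,  0.25])) (array([ 11.3,  50.8, -26.7]), array([-0.04,  0.08,  0.25])) (array([ 14.2,  50.7, -32. ]), array([-0.04,  0.08,  0.25]))
108 [[-13.8, -66.2], [14.4, -66.3], [15.2, -91.7], [-14.5, -91.5]]
112 [[-13.4, -66.2], [14.2, -66.3], [15.1, -91.2], [-14.1, -91.0]]
116 [[-13.1, -66.1], [14.0, -66.3], [14.9, -90.6], [-13.7, -90.5]]
```

>>> play_rows:
  targets:
    - [[20,-1,25,0,0,0,0],[0,-1.8,51,-2,0,0,0],[0,-1.8,51.5,-2,0,0,0],[0,-1.8,51.5,-2,0,0,0],[0,5,51,-14,0,0,0],[0,11,50.8,-26,0,0,0],[0,14,50.7,-32,0,0,0],[0,14,50.7,-32,0,0,0]]
  squeeze: 20

```text
t: 15.75
ee_pos: [438.8, -2.0, 219.8]
tcp_rot: [2.0, 1.886, 0.47]
force: [0.2, -0.6, 0.1]
width: 0.015
```

```bash
python3 - <<'E'
from h import *
print(here())
E
```

```text
('t', 15.75, 'deck', array([ -0.6, -79.9, 134.6]), 'F deck', array([ 0.2, -0.6, -0.1]), 'w', 0.015)
```

>>> play_rows:
  targets:
    - [[0,0.7,0,-1.3,0,0,0],[0,1.2,0,-2.2,0,0,0],[0,1.6,0,-3.1,0,0,0],[0,1.6,0,-3.1,0,0,0]]

```text
t: 16.08
ee_pos: [440.4, -2.1, 217.0]
tcp_rot: [2.0, 1.886, 0.47]
force: [0.6, -0.2, -0.5]
width: 0.008
```

```bash
python3 - <<'E'
from h import *
print(here())
E
```

```text
('t', 16.0833, 'deck', array([ -0.5, -79.9, 131.3]), 'F deck', array([ 0.3, -0.2, -0.7]), 'w', 0.008)
```

>>> play_rows:
  targets:
    - [[0,0.5,0,-1,0,0,0],[0,1,0,-1.9,0,0,0],[0,1.4,0,-2.7,0,0,0],[0,1.4,0,-2.7,0,0,0]]

```text
t: 16.42
ee_pos: [441.9, -2.1, 215.2]
tcp_rot: [2.0, 1.885, 0.471]
force: [-4.4, -0.3, 6.0]
width: 0.005
```

```bash
python3 - <<'E'
from h import *
print(here())
E
```

```text
('t', 16.4167, 'deck', array([ -0. , -79.8, 129. ]), 'F deck', array([-1.1, -0.5,  7.4]), 'w', 0.005)
```

>>> play_rows:
  targets:
    - [[0,0.2,0,-0.6,0,0,0],[0,0.4,0,-1.1,0,0,0],[0,0.4,0,-1.1,0,0,0]]

```text
t: 16.67
ee_pos: [442.3, -2.1, 215.2]
tcp_rot: [1.999, 1.885, 0.471]
force: [-9.5, 0.5, 9.9]
width: 0.003
```

```bash
python3 - <<'E'
from h import *
print(here())
E
```

```text
('t', 16.6667, 'deck', array([  0.4, -79.8, 128.9]), 'F deck', array([-3.8, -0. , 13.2]), 'w', 0.003)
```

>>> play_rows:
  targets:
    - [[0,-0.1,0,-0.6,0,0,0],[0,-0.2,0,-1.2,0,0,0],[0,-0.2,0,-1.2,0,0,0]]

```text
t: 16.92
ee_pos: [442.2, -2.1, 215.2]
tcp_rot: [1.998, 1.884, 0.473]
force: [-8.8, 0.2, 9.0]
width: 0.004
```

```bash
python3 - <<'E'
from h import *
print(here())
E
```

```text
('t', 16.9167, 'deck', array([  0.3, -79.8, 128.9]), 'F deck', array([-3.5, -0.2, 12. ]), 'w', 0.004)
```

>>> play_rows:
  targets:
    - [[0,0.2,0,-1.2,0,0,0],[0,0.5,0,-2,0,0,0],[0,0.5,0,-2,0,0,0]]

```text
t: 17.17
ee_pos: [442.8, -2.1, 215.3]
tcp_rot: [1.996, 1.883, 0.474]
force: [-16.9, 0.3, 18.2]
width: 0.005
```

```bash
python3 - <<'E'
from h import *
print(here())
E
```

```text
('t', 17.1667, 'deck', array([  0.8, -79.7, 128.7]), 'F deck', array([-6.3, -0.6, 24. ]), 'w', 0.005)
```

It holds at 24 N without moving, so it is jammed. Retreat along the normal and check the result.

>>> play_rows:
  targets:
    - [[0,-0.8,0,1,0,0,0],[0,-4,0,6,0,0,0],[0,-14,0,25,0,0,0],[0,-25,-10,42,0,0,0],[0,-25,-40,45,0,0,0],[0,-25,-55,45,0,0,0],[0,-25,-55,45,0,0,0],[0,-25,-55,45,0,0,0]]

```text
t: 17.83
ee_pos: [417.6, -57.8, 260.2]
tcp_rot: [1.999, 1.88, 0.474]
force: [0.4, 0.4, 0.4]
width: 0.003
```

```bash
python3 - <<'E'
from h import *
print(here()); n=D[:,2]
w=optics.camera_params("wrist"); a=optics.read_camera("wrist"); g=a.mean(2)
def on(cam,uv,h):
    c,d=ray(cam,uv); return (D.T@(c+d*(((O+h*n-c)@n)/(d@n))-O)).round(1)
# block 3 hole
u,v=np.round(proj(w,O+D@[0,-40,50])[0]).astype(int); p=g[v-10:v+11,u-10:u+11]; wt=np.clip(80-p,0,None); yy,xx=np.mgrid[v-10:v+11,u-10:u+11]
print("hole3",on(w,[(wt*xx).sum()/wt.sum(),(wt*yy).sum()/wt.sum()],50))
t=optics.camera_params("top"); im=optics.read_camera("top").mean(2)
for y in (60,10,-40):
    u,v=np.round(proj(t,O+D@[0,y,50])[0]).astype(int); p=im[v-4:v+5,u-4:u+5]; wt=np.clip(np.median(p)-30-p,0,None); yy,xx=np.mgrid[v-4:v+5,u-4:u+5]
    print("top hole",on(t,[(wt*xx).sum()/wt.sum(),(wt*yy).sum()/wt.sum()],50))
b=np.load("w9.npz"); 
bw=cv2.inRange(a,(190,190,180),(255,255,255)); u,v=np.round(proj(w,O+D@[0,-79,112])[0]).astype(int); print("px head",u,v)
hd=on(w,np.array([u,v],float),110)
n_,lab,st,ce=cv2.connectedComponentsWithStats(bw); k=lab[v,u]; print(st[k],on(w,ce[k],110) if k else None)
E
```

```text
('t', 17.8333, 'deck', array([   2.4, -136.7,  178.8]), 'F deck', array([0.5, 0.5, 0.2]), 'w', 0.003)
hole3 [ -0.9 -39.1  50. ]
top hole [ 0.7 61.7 50. ]
top hole [ 1.1 12.2 50. ]
top hole [  1.3 -37.9  50. ]
px head 314 126
[ 279    0   68  150 7445] [  0.9 -48.4 110. ]
```

```bash
python3 - <<'E'
from h import *
print(order.close_job()); print(get_state()["t"])
E
```

```text
the job is handed in; nothing more can be done
None
the job is handed in; nothing more can be done
```

The row is closed and locked: I handed the job in at about 18 s of the 48 s allowed, and no verdict came back.

- **Row:** I gripped block_3 front and back and pushed the row against the stop until the force rose to about 32 N and the seams showed closed. Then I released it.
- **Wedge:** I took the white wedge from the left slot after a close crop and a side view of it in the hand confirmed the choice. I turned its sloping face to the jaw and drove it into the gap. The wrist showed at most about 23 N along the deck normal while gripping it.
- **Jam test:** After letting go I pressed on the wedge's top with shut fingers, up to 24 N, and it did not move.

**Last checks:**
- **Block spacing:** The block middles measured 49.5 and 50.1 mm apart in the top camera, so there are no gaps.
- **Wedge:** It looked square in the gap after release, with its toe about 18 mm above the plate.
- **Arm:** It was clear of everything, with no force on the tool.
- **Spacer:** I never handled it. It was still in its stand when last seen, just after the wedge came out; I did not look at it or the bystanders again after that.

**Disagreements and failures:**
- **Block position:** The top camera put the blocks about 2 mm further towards the stop than the wrist camera's roughly 1 mm. Both are within calibration error.
- **Wedge's y before insertion:** Camera and arm readings differed by about 1.5 mm, so I shifted to split the difference.
- **Final automatic outline of the wedge's head:** It merged with the block beside it and was no use, so its position rests on the last picture and the press test.
- **Contact forces:** The forces between wedge, jaw and block were not measured directly.

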